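# Set a rinsed sample tube drying on the purge peg and hold the air slide open

### The job

Turn the white sample tube upside down over the upright drying peg so that it stands with its mouth flat on the steel disc, and let go of it. Then pull the red spring-loaded air slide out until its pointer lies on the green mark, and finish still holding it there, since it springs back when released. Leave everything else on the bench where it is and do not drop the tube.

Things in the scene. Friction and masses are not known exactly. Their poses are not given: they have to be found in the camera images.
- tube: white plastic tube, one end closed (blue band), 110 mm long, 36 mm outside and 29 mm inside diameter, about 80 to 170 g, lying in the grey rest at the start, mouth dipping 15 degrees. Origin on its axis at mid-length; its x axis points along the tube to the open mouth (mouth at +55 mm, closed end at -55 mm)
- tube_mouth (a point): centre of the tube's open mouth, in the plane of the rim
- cradle: grey draining rest fixed to the bench, 140 (x) by 70 mm (y). The tube lies along its x, mouth to +x (roughly to the robot's left, world +y) and dipping 15 degrees, its middle 66 mm above the origin, in two V notches 46 mm behind and 40 mm ahead of its middle (12 mm thick, up to its axis), mouth against a low stop; between the notches its sides are free. Origin: centre of the underside
- peg: drying stand fixed to the bench: blue base 90 x 90 x 20 mm, on it a steel disc 64 mm across whose top is 25 mm above the bench, and in its middle a white upright peg 16 mm thick with a tapered tip, tip 85 mm above the bench. Origin: centre of the underside, on the peg's axis; z up
- peg_seat (a point): centre of the steel disc's top face, at the foot of the peg, 25 mm above the bench, where the tube's mouth must rest
- valve: air valve fixed to the bench: white track plate 135 (x) by 100 (y) by 20 mm high, from x -85 to +50 mm; behind it a blue housing 100 mm wide, 52 mm high, from x +50 to +120 mm. The slide comes out along the valve's -x, roughly towards the robot. Origin: on the bench, below the paddle's rest position
- slide: slide of the valve: flat bar with a red upright paddle 10 mm thick (x), 36 mm wide (y), top 83 mm above the bench, free from 31 mm up, and an 84 mm long red pointer across the track in the paddle's plane. Origin: paddle's middle, 20 mm above the bench; axes as the valve's. Pulls out up to 70 mm along -x against a spring: 3 N at rest, 1.3 N more per 10 mm; springs home when let go
- mark: green mark: a pair of flat green strips, 10 mm wide along the travel, one each side of the track, 30 to 50 mm from the pointer's rest place in the pulling direction. Origin: middle of the mark, on the track's centre line at the plate's top; axes as the valve's. The pointer must come to its x
Mind the look-alikes: they are no part of the job. Of the things like the peg, leave any that is turquoise or yellow; of the rest the larger one is meant.

How it is judged:
On the way, in this order (a step that is already met when the one before it is completed fails the run):
1. the tube stands upside down over the peg, mouth on the steel disc, let go (horizontal distance between tube_mouth and peg_seat below 0.012 m and angle between tube's own x axis and vertical above 3.04 rad and z of tube_mouth in the frame of peg_seat between -0.004 and 0.004 m and contact force between the fingers and tube below 0.1 N and linear speed of tube below 0.02 m/s), for 0.3 s.
2. the slide is pulled out with its pointer on the green mark (x of slide in the frame of mark between -0.006 and 0.006 m and contact force between the fingers and slide above 3 N), for 0.3 s.
At the end, for the whole second after the job is handed in: Tube upside down over the peg: within 0.1 rad of upright, mouth within 4 mm of the disc's height and 12 mm of the peg's axis, at rest, free of the fingers. Slide pointer within 6 mm of the mark's middle, held there by the fingers with more than 3 N (all of step 1 and all of step 2); the arm keeps its last pose, push and grip.
It fails at once if the tube is dropped on the bench (height (world z) of tube below 0.035 m).
It fails at once if another thing on the bench is pushed more than 25 mm or knocked over (distance of any of amber_bottle, wash_bottle, beaker, jar, pot, spatula, salt_jar from where it was at the start of the episode above 0.025 m or angle between any of amber_bottle, wash_bottle, beaker, jar, pot, spatula, salt_jar's own z axis and vertical above 0.6 rad).
It also fails if it takes over 59 s, if anything falls off the work surface, if the arm or the gripper's body presses on something with over 40 N, if the wrist force passes 120 N, or if a joint passes its speed limit or range.

### The arm

A 7-joint arm with a two-finger parallel gripper is mounted at the origin on the work surface. World frame = base frame: x ahead of the robot, y to its left, z up, the work surface at z = 0. Lengths are in m, angles in rad, forces in N, time in s.
With the tool pointing down it reaches from about 0.35 to 0.9 m from the base axis. Payload 8.1 kg.
Tool frame: the origin (TCP) lies on the mounting face of the last link; the fingertips stand 178 mm ahead of it and the grasp point (between the pads) lies 159 mm ahead of it; x points along the fingers, z is the direction in which the jaws open and shut, and the axes are right-handed (so a half turn about x gives the same grasp; the last joint's range is limited). The gripper opens to 92 mm and grips with 3 to 60 N. Pads are 19 mm wide; open, the fingers measure 130 mm over their backs; the gripper's body (75 mm by 190 mm) begins 47 mm behind the grasp point.
Start: joints at [-1.279, 0.434, 0.025, 1.573, -0.012, 1.134, -0.075], TCP at [0.24, 0.577, 0.405] pointing down, gripper open.
Joint ranges: [-2.62, 2.62], [-0.44, 2.09], [-1.27, 1.32], [0.08, 2.57], [-1.32, 4.46], [0.12, 2], [-2.74, 2.74]. Speed limits (rad/s): [2.22, 2.22, 3.01, 3.01, 3.14, 3.14, 3.14].

### API

Orientations are given as a unit quaternion [x, y, z, w].
In Python, from bench import get_obs, get_image, hand_in gives the robot as it stands. The module is installed in compiled form; this text tells all that it offers.
- The arm moves only by the tool send_rows, never from a script. Its argument "commands" is a list of rows, each a list of 5 numbers: the shift along the tool's x, y, z in cm, then the turn about the tool's x in degrees, then the opening in per cent of the stroke, from 0 (shut) to 100 (fully open). A call has exactly 5 rows; each row shifts and turns the pose as measured when the row begins, along the tool's axes as they then stand; what a row does not reach is not made up. A row lasts 1/12 s, in which the tool goes at most 41.7 mm and 7.16 degrees, less where a joint would pass 70% of its speed; a pose out of reach is approached as far as the arm can. A call with a gripper value outside its range is refused whole. The fingers move at their own pace and stop on an object; "force" is the grip in N (left out, the last holds). Time passes only in rows, so rows that do not move let the fingers close, or fill a call up. It gives the time, the measured TCP pose, the force and the opening at its end, in the units of the state.
- get_obs(): the state, without advancing time (a new reading comes with each control period).
- get_image(name): name is "scene" or "top"; returns a dict with "frame" (400x640x3 uint8, red, green, blue), "fx", "fy", "cx", "cy" (pixels), "eye" and "orientation" of the camera in the world. Camera axes: x right, y down, z forward; pixel columns grow to the right and rows downward; lengths in m; the calibration is good to about 2 mm. A picture is of the moment at which its call begins. There is no depth.
- hand_in(): hands the job in, once; it reports no verdict.
The state is a dict: "clock": time; "joints": joint angles; "dq": joint speeds; "effort": joint torques, N m; "eef_pos": TCP position; "eef_rot": TCP orientation; "wrist_force": force on the tool from outside, world axes, zero at the start; "torque": the same for the moment, N m; "opening": opening from 0.0 (shut) to 1.0 (fully open).
Only numpy, scipy, OpenCV 4.12 (cv2) and the standard library are available. Lean on these libraries where they do the work, as an engineer would, in place of code of your own. Each camera call takes 0.05 s, during which the arm holds its last target. There are 200 camera calls.

## Working session

There is one attempt and no reset: what is moved stays moved. The work goes in short steps, Python scripts to look and compute and a tool call to move; the robot and the scene stay as the last step left them, time stands still between calls to the robot, and variables do not carry over. Pictures are saved under pics/ and viewed, about 8 in all and at most 12, crops included, and the job is handed in when it is done.

Besides the shell and the picture viewer there is one more tool, called after "Request:" as name(argument=value, ...), one argument or row to a line, values as JSON. send_rows: Moves the arm, as the interface text tells. Its arguments: {"type":"object","properties":{"commands":{"type":"array"},"force":{"type":"number"}},"required":["commands"]}

```bash
mkdir -p pics; python3 - <<'E'
from bench import *
import cv2,pickle
o=get_obs();print(o)
for n in("scene","top"):
    d=get_image(n);cv2.imwrite(f"pics/{n}0.png",d["frame"][:,:,::-1]);pickle.dump(d,open(f"{n}0.pkl","wb"))
    print({k:v for k,v in d.items() if k!="frame"})
E
```

```text
{'clock': 0.0, 'joints': array([-1.27860496,  0.43520197,  0.02495259,  1.57407679, -0.01156227,
        1.13401519, -0.07508057]), 'dq': array([ 3.59664905e-05,  1.75333590e-04,  1.00687183e-03, -5.39136418e-04,
        3.94889452e-04,  5.02743423e-04, -1.70652154e-06]), 'effort': array([ 5.44000850e-04, -6.67862391e+01,  9.84833501e-01, -3.14435935e+01,
       -6.06396748e-02,  4.29714366e-02,  1.51352738e-04]), 'eef_pos': array([0.24032171, 0.57669878, 0.40396545]), 'eef_rot': array([-0.39258005,  0.58877416,  0.39187487,  0.58792855]), 'wrist_force': array([ 0.64249492, -0.30134867,  0.53302718]), 'torque': array([-0.04006783,  0.00524363,  0.06083627]), 'opening': 1.001638944007869}
{'fx': 383.2940158468328, 'fy': 383.2940158468328, 'cx': 317.2125800356039, 'cy': 197.54804651115413, 'eye': array([1.104046  , 0.07315232, 0.99947787]), 'orientation': array([ 0.63411838,  0.7318709 , -0.19229823, -0.15899763])}
{'fx': 415.43485402534276, 'fy': 415.43485402534276, 'cx': 319.71762461876517, 'cy': 196.6747143907834, 'eye': array([ 0.46192799, -0.02930809,  1.00407767]), 'orientation': array([ 0.71617417, -0.69442019,  0.05238738, -0.04615978])}
```

View pics/scene0.png

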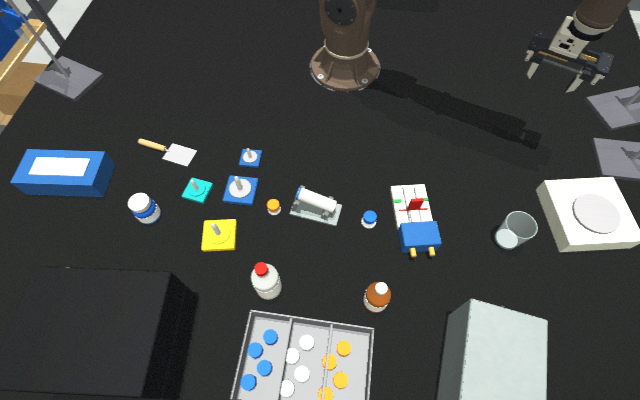

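View pics/top0.png

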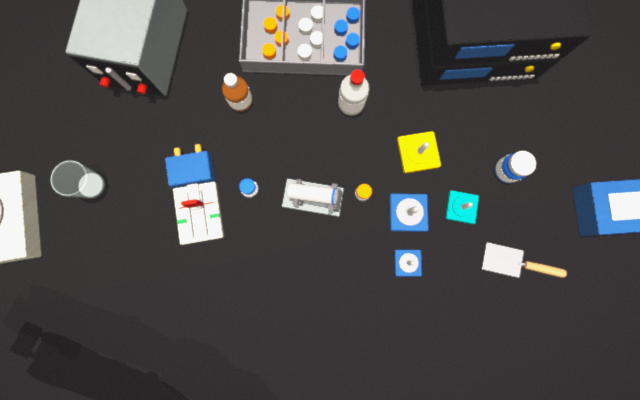

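The top view is upside down in x, with the robot at the bottom and left at +y. There are four things like the peg, given as top pixels:
- turquoise at (463,207)
- yellow at (419,152)
- small blue at (408,263)
- large blue at (409,212), which also shows at scene (240,189)

The large blue one fits: it is neither turquoise nor yellow, and it is the larger of the two left. I'll check it in an enlarged crop and measure.

```bash
cat > h.py <<'E'
import numpy as np,cv2,pickle
from scipy.spatial.transform import Rotation as R
from bench import *
def plane(d,u,v,z):
    r=R.from_quat(d["orientation"]).apply(np.array([(u-d["cx"])/d["fx"],(v-d["cy"])/d["fy"],1.]))
    return d["eye"]+r*(z-d["eye"][2])/r[2]
def proj(d,p):
    c=R.from_quat(d["orientation"]).inv().apply(np.array(p)-d["eye"]); return np.array([d["fx"]*c[0]/c[2]+d["cx"],d["fy"]*c[1]/c[2]+d["cy"]])
def ray(d,u,v):
    r=R.from_quat(d["orientation"]).apply(np.array([(u-d["cx"])/d["fx"],(v-d["cy"])/d["fy"],1.])); return d["eye"],r/np.linalg.norm(r)
def tri(d1,p1,d2,p2):
    a,r=ray(d1,*p1);b,s=ray(d2,*p2)
    t=np.linalg.lstsq(np.c_[r,-s],b-a,rcond=None)[0]
    P,Q=a+r*t[0],b+s*t[1]; return (P+Q)/2,np.linalg.norm(P-Q)
def mask(d,lo,hi,box=None):
    m=cv2.inRange(cv2.cvtColor(d["frame"],cv2.COLOR_RGB2HSV),lo,hi)
    if box:
        k=np.zeros_like(m);x0,y0,x1,y1=box;k[y0:y1,x0:x1]=1;m=m*k
    return m
def blobs(m,amin=10):
    n,l,s,c=cv2.connectedComponentsWithStats(m)
    return [(np.round(c[i],1),s[i]) for i in range(1,n) if s[i][4]>=amin]
E
python3 - <<'E'
from h import *
S=pickle.load(open("scene0.pkl","rb"));T=pickle.load(open("top0.pkl","rb"))
def crop(d,b,k):
    x0,y0,x1,y1=b;return cv2.resize(d["frame"][y0:y1,x0:x1,::-1],None,fx=k,fy=k,interpolation=cv2.INTER_CUBIC)
a=np.hstack([crop(T,(270,150,370,225),4),crop(T,(370,150,470,225),4)])
b=np.hstack([crop(S,(280,170,380,245),4),crop(T,(160,145,260,245),4)[:300]])
cv2.imwrite("pics/c1.png",np.vstack([a,b]))
B=lambda d,box:blobs(mask(d,(100,120,60),(125,255,255),box))
for nm,d,bx in(("T",T,(370,180,450,290)),("S",S,(205,140,275,210))):
    for c,s in B(d,bx): 
        print(nm,"blue",c,s,plane(d,*c,.02))
for nm,d,bx in(("T",T,(160,145,230,250)),("S",S,(380,180,450,265))):
    print(nm,"blue",[(c,s.tolist(),plane(d,*c,.052).round(3)) for c,s in B(d,bx)])
    print("green",[(c,s[4],plane(d,*c,.02).round(4)) for c,s in blobs(mask(d,(45,100,60),(80,255,255),bx),5)])
    print("red",[(c,s.tolist()) for c,s in blobs(mask(d,(0,150,60),(6,255,255),bx)|mask(d,(174,150,60),(180,255,255),bx),5)])
E
```

```text
T blue [407.4 212.4] [389 193  40  39 840] [ 0.56896139 -0.24607788  0.02      ]
T blue [407.  262.5] [394 249  28  28 432] [ 0.45084774 -0.24522122  0.02      ]
S blue [250.2 159.4] [239 149  23  19 219] [ 0.46623241 -0.2412046   0.02      ]
S blue [240.9 192.1] [222 175  37  31 532] [ 0.58398328 -0.24173536  0.02      ]
T blue [(array([189.3, 168.6]), [165, 150, 50, 37, 1423], array([0.652, 0.27 , 0.052]))]
green [(array([213.7, 215.4]), np.int32(25), array([0.5475, 0.2139, 0.02  ])), (array([180.6, 221. ]), np.int32(32), array([0.5318, 0.2911, 0.02  ]))]
red [(array([191.6, 203.1]), [182, 200, 22, 7, 109])]
S blue [(array([418.9, 235.8]), [398, 221, 44, 32, 1128], array([0.666, 0.272, 0.052]))]
green [(array([397.5, 200.7]), np.int32(20), array([0.5488, 0.2158, 0.02  ])), (array([426.1, 198.9]), np.int32(14), array([0.5313, 0.2975, 0.02  ]))]
red [(array([415.3, 203.9]), [406, 198, 18, 12, 141]), (array([401.5, 210. ]), [399, 210, 6, 1, 6])]
```

View pics/c1.png

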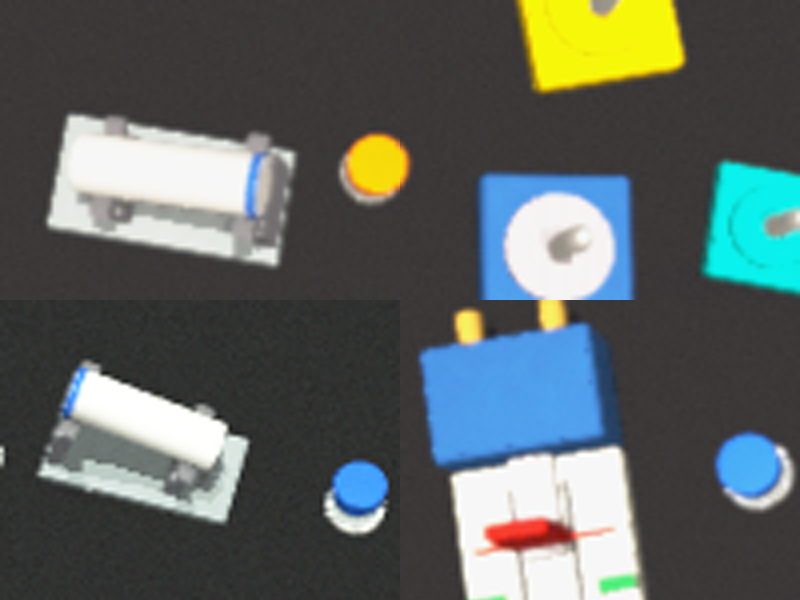

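The crop confirms the large blue base with steel disc and peg at top (408,212). The tube lies with its blue closed end to the right (−y) at top ≈(335,196), mouth at ≈(288,190). The red paddle and the two green strips are clearly visible. Next I'll take refined measurements.

```bash
python3 - <<'E'
from h import *
S=pickle.load(open("scene0.pkl","rb"));T=pickle.load(open("top0.pkl","rb"))
# peg: base top-face corners + disc
for nm,d,bx in(("T",T,(380,185,440,240)),("S",S,(215,170,265,210))):
    m=mask(d,(100,120,60),(125,255,255),bx)
    h=cv2.convexHull(cv2.findNonZero(m)); r=cv2.boxPoints(cv2.minAreaRect(h))
    print(nm,"base quad",r.round(1).tolist(),[plane(d,*p,.02)[:2].round(3).tolist() for p in r], plane(d,*r.mean(0),.02).round(4))
    hull=cv2.fillConvexPoly(np.zeros_like(m),h,255); w=mask(d,(0,0,165),(180,70,255))&hull
    w=cv2.morphologyEx(w,cv2.MORPH_OPEN,np.ones((2,2)))
    e=cv2.minEnclosingCircle(cv2.findNonZero(w)); q=cv2.fitEllipse(cv2.convexHull(cv2.findNonZero(w)))
    print(nm,"disc",e,q,plane(d,*q[0],.025).round(4))
# tube: white + blue band
for nm,d,bx in(("T",T,(283,172,347,218)),("S",S,(288,180,345,226))):
    m=mask(d,(0,0,205),(180,60,255),bx)|mask(d,(100,120,60),(125,255,255),bx)
    n,l,s,c=cv2.connectedComponentsWithStats(m);i=1+np.argmax(s[1:,4])
    r=cv2.minAreaRect(cv2.findNonZero((l==i).astype(np.uint8)))
    b=cv2.boxPoints(r);print(nm,"tube",r,b.round(1).tolist())
    print(" band",[(c,s.tolist()) for c,s in blobs(mask(d,(100,120,60),(125,255,255),bx),4)])
    g=cv2.convexHull(cv2.findNonZero(mask(d,(0,0,95),(180,90,255),bx if nm=="T" else (285,180,347,226))))
    r=cv2.minAreaRect(g); b=cv2.boxPoints(r); print(" cradle",[plane(d,*p,.01)[:2].round(3).tolist() for p in b])
# valve plate white outline
for nm,d,bx in(("T",T,(165,180,230,250)),("S",S,(385,178,440,232))):
    m=mask(d,(0,0,150),(180,60,255),bx)
    r=cv2.minAreaRect(cv2.findNonZero(m));b=cv2.boxPoints(r)
    print(nm,"plate",b.round(1).tolist(),[plane(d,*p,.02)[:2].round(3).tolist() for p in b])
E
```

```text
T base quad [[389.0, 193.0], [428.0, 193.0], [428.0, 231.0], [389.0, 231.0]] [[0.614, -0.202], [0.617, -0.296], [0.526, -0.295], [0.523, -0.202]] [ 0.57   -0.2487  0.02  ]
T disc ((410.39794921875, 212.4591827392578), 13.837423324584961) ((410.4084167480469, 212.5742950439453), (27.002254486083984, 27.59266471862793), 120.6625747680664) [ 0.5682 -0.2521  0.025 ]
S base quad [[221.5, 202.3000030517578], [225.0, 173.60000610351562], [258.5, 177.8000030517578], [254.89999389648438, 206.5]] [[0.625, -0.29], [0.528, -0.305], [0.528, -0.201], [0.625, -0.19]] [ 0.5776 -0.2461  0.02  ]
S disc ((240.21340942382812, 187.52134704589844), 11.33373737335205) ((240.28012084960938, 187.68756103515625), (21.344982147216797, 21.693984985351562), 141.17587280273438) [ 0.5723 -0.2456  0.025 ]
T tube ((308.8108215332031, 196.13514709472656), (49.977291107177734, 27.619029998779297), 9.462323188781738) [[281.8999938964844, 205.60000610351562], [286.3999938964844, 178.39999389648438], [335.70001220703125, 186.60000610351562], [331.20001220703125, 213.89999389648438]]
 band [(array([332.6, 195.2]), [332, 1
[... 231 characters left out ...]
10351562], [304.70001220703125, 179.10000610351562], [346.0, 208.60000610351562], [333.3999938964844, 226.1999969482422]]
 band [(array([298. , 192.2]), [295, 187, 7, 12, 22])]
 cradle [[0.629, -0.091], [0.527, -0.079], [0.56, 0.063], [0.658, 0.046]]
T plate [[171.1999969482422, 186.3000030517578], [214.89999389648438, 180.0], [223.1999969482422, 238.39999389648438], [179.5, 244.60000610351562]] [[0.614, 0.32], [0.633, 0.217], [0.494, 0.188], [0.476, 0.289]]
S plate [[389.1000061035156, 186.39999389648438], [424.1000061035156, 179.39999389648438], [432.20001220703125, 220.1999969482422], [397.20001220703125, 227.1999969482422]] [[0.504, 0.189], [0.465, 0.291], [0.598, 0.315], [0.633, 0.219]]
```

```bash
python3 - <<'E'
from h import *
S=pickle.load(open("scene0.pkl","rb"));T=pickle.load(open("top0.pkl","rb"))
y=np.radians(82.2);a=np.array([np.cos(y)*np.cos(.2618),np.sin(y)*np.cos(.2618),-np.sin(.2618)]);c=np.array([.604,-.019,.066])
n=np.array([np.sin(y),-np.cos(y),0])
pts=[c+a*s*.055+n*t*.018 for s in(-1,0,1) for t in(-1,0,1)]
pts+=[np.array([.570,-.249,.085]),np.array([.570,-.249,.025])]+[np.array([.570+.032*np.cos(k),-.249+.032*np.sin(k),.025]) for k in np.arange(0,6.28,.785)]
v=np.radians(11.8);ex=np.array([np.cos(v),np.sin(v),0]);ey=np.array([-ex[1],ex[0],0]);o=np.array([.568,.2565,0])
pts+=[o+ex*x+ey*q+np.array([0,0,.02]) for x,q in((-.085,-.05),(-.085,.05),(.05,-.05),(.05,.05),(0,.042),(0,-.042),(-.031,.04),(-.031,-.04))]+[o+ey*q+np.array([0,0,.083]) for q in(-.018,.018)]
def crop(d,b,k=5):
    x0,y0,x1,y1=b;im=cv2.resize(d["frame"][y0:y1,x0:x1,::-1],None,fx=k,fy=k,interpolation=cv2.INTER_CUBIC)
    for p in pts:
        u=proj(d,p);q=((u-[x0,y0]+.5)*k).astype(int)
        cv2.circle(im,tuple(map(int,q)),2,(255,0,255),-1)
    return im
row=lambda d,B:np.hstack([crop(d,(x,yy,x+53,yy+58)) for x,yy in B])
cv2.imwrite("pics/o1.png",np.vstack([row(T,((285,166),(384,184),(170,190))),row(S,((290,175),(215,162),(385,178)))]))
E
```

```text
(no output)
```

View pics/o1.png

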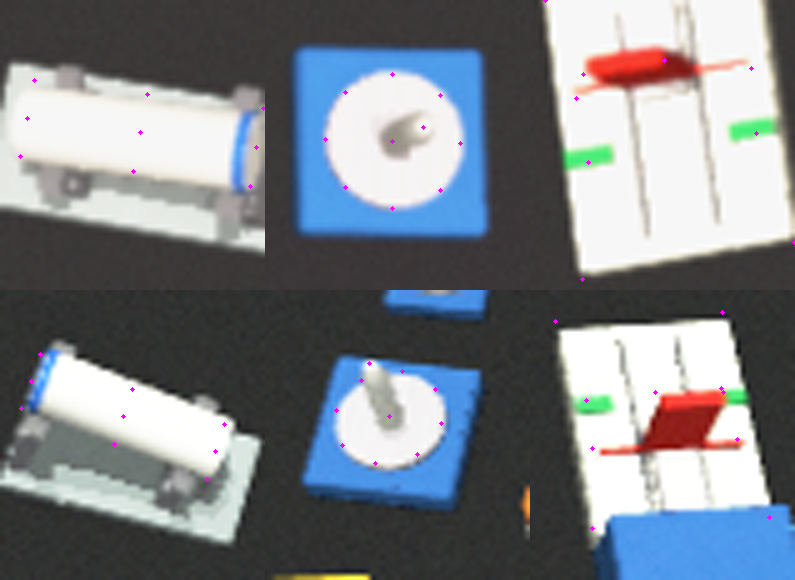

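Peg overlay fits to about 1 mm: (0.570, −0.249). The tube needs a shift of roughly (−3.5, +4) mm, giving (0.600, −0.015). The valve needs (+2, +1.5) mm, giving (0.570, 0.258), with about 31 mm from pointer to mark. Next I'll work out the first move.

```bash
cat >> h.py <<'E'
def go(target_grasp,jaw_yaw=None):
    """tool-axis shift (cm) from grasp point now to target; turn (deg) about tool x to bring jaw (z) line to yaw"""
    o=get_obs();r=R.from_quat(o["eef_rot"]);M=r.as_matrix();g=o["eef_pos"]+.159*M[:,0]
    print("t",round(o["clock"],2),"grasp",g.round(4),"toolx",M[:,0].round(3),"jawyaw",np.degrees(np.arctan2(M[1,2],M[0,2])).round(1),"open",round(o["opening"],3),"F",o["wrist_force"].round(1))
    print("shift cm",(M.T@(np.array(target_grasp)-g)*100).round(2),end=" ")
    if jaw_yaw is not None:
        cur=np.degrees(np.arctan2(M[1,2],M[0,2])); d=(jaw_yaw-cur+90)%180-90
        print("turn deg",round(-d if M[2,0]<0 else d,1),"j7",o["joints"][6].round(2),end="")
    print()
E
python3 -c "
from h import *
go((.597,-.040,.20),-7.3)
M=R.from_quat(get_obs()['eef_rot']).as_matrix();print(M.round(3))"
```

```text
t 0.1 grasp [0.2403 0.5765 0.245 ] toolx [-0.    -0.001 -1.   ] jawyaw 67.4 open 0.996 F [-0.1 -0.2 -0.1]
shift cm [  4.57 -56.65 -43.18] turn deg 74.7 j7 -0.08
[[-0.    -0.923  0.385]
 [-0.001  0.385  0.923]
 [-1.    -0.    -0.001]]
```

Request:
send_rows(
  commands=[
    [0, -2.8, -2.1, 0, 100],
    [0, -2.8, -2.1, 0, 100],
    [0, -2.8, -2.1, 0, 100],
    [0, -2.8, -2.1, 0, 100],
    [0, -2.8, -2.1, 0, 100],
  ],
)

```text
clock: 0.52
eef_pos: [0.3254, 0.4277, 0.4004]
eef_rot: [-0.396, 0.587, 0.397, 0.583]
wrist_force: [0.5, -0.1, 0.4]
opening: 0.997
```

Request:
send_rows(
  commands=[
    [0, -2.8, -2.1, 0, 100],
    [0, -2.8, -2.1, 0, 100],
    [0, -2.8, -2.1, 0, 100],
    [0, -2.8, -2.1, 0, 100],
    [0, -2.8, -2.1, 0, 100],
  ],
)

```text
clock: 0.93
eef_pos: [0.4188, 0.2697, 0.399]
eef_rot: [-0.396, 0.588, 0.398, 0.582]
wrist_force: [1.4, 0.5, 0.3]
opening: 0.998
```

Request:
send_rows(
  commands=[
    [0, -2.8, -2.1, 0, 100],
    [0, -2.8, -2.1, 0, 100],
    [0, -2.8, -2.1, 0, 100],
    [0, -2.8, -2.1, 0, 100],
    [0, -2.8, -2.1, 0, 100],
  ],
)

```text
clock: 1.35
eef_pos: [0.5122, 0.1116, 0.3982]
eef_rot: [-0.396, 0.588, 0.398, 0.582]
wrist_force: [0.7, 0.9, -0.2]
opening: 1.0
```

Request:
send_rows(
  commands=[
    [0, 0, 0, 7, 100],
    [0, 0, 0, 7, 100],
    [0, 0, 0, 7, 100],
    [0, 0, 0, 7, 100],
    [0, 0, 0, 7, 100],
  ],
)

```text
clock: 1.77
eef_pos: [0.516, 0.0988, 0.3971]
eef_rot: [-0.199, 0.683, 0.195, 0.675]
wrist_force: [0.3, 0.5, -0.0]
opening: 1.002
```

Request:
send_rows(
  commands=[
    [0, 0, 0, 7, 100],
    [0, 0, 0, 7, 100],
    [0, 0, 0, 7, 100],
    [0, 0, 0, 7, 100],
    [0, 0, 0, 7, 100],
  ],
)

```text
clock: 2.18
eef_pos: [0.5152, 0.0982, 0.3955]
eef_rot: [0.018, 0.711, -0.025, 0.702]
wrist_force: [-0.3, 0.6, 0.1]
opening: 1.001
```

```bash
python3 -c "
from h import *
go((.597,-.040,.20),-7.3)"
```

```text
t 2.18 grasp [0.5131 0.0966 0.2365] toolx [-0.013 -0.01  -1.   ] jawyaw -3.4 open 1.001 F [-0.3  0.6  0.1]
shift cm [  3.68 -13.09   9.24] turn deg 3.9 j7 -0.18
```

Request:
send_rows(
  commands=[
    [0.7, -2.8, 1.9, 4, 100],
    [0.7, -2.8, 1.9, 0, 100],
    [0.7, -2.8, 1.9, 0, 100],
    [0.7, -2.8, 1.9, 0, 100],
    [0.7, -2.8, 1.9, 0, 100],
  ],
)

```text
clock: 2.6
eef_pos: [0.5932, -0.0463, 0.3586]
eef_rot: [0.042, 0.711, -0.046, 0.7]
wrist_force: [0.6, 0.6, 0.3]
opening: 1.0
```

Request:
send_rows(
  commands=[
    [0, 0, 0, 0, 80],
    [0, 0, 0, 0, 80],
    [0, 0, 0, 0, 80],
    [0, 0, 0, 0, 80],
    [0, 0, 0, 0, 80],
  ],
)

```text
clock: 3.02
eef_pos: [0.5935, -0.0537, 0.3559]
eef_rot: [0.043, 0.712, -0.051, 0.699]
wrist_force: [-0.5, 0.5, -0.2]
opening: 0.805
```

```bash
python3 -c "
from h import *
go((.597,-.040,.075),-7)"
```

```text
t 3.02 grasp [ 0.5904 -0.0552  0.197 ] toolx [-0.019 -0.009 -1.   ] jawyaw -7.7 open 0.805 F [-0.5  0.5 -0.2]
shift cm [12.17  1.74  0.67] turn deg -0.7 j7 0.11
```

Request:
send_rows(
  commands=[
    [0, 1.5, 0.6, 0, 80],
    [2, 0, 0, 0, 80],
    [2.5, 0, 0, 0, 80],
    [2, 0, 0, 0, 80],
    [0.5, 0, 0, 0, 80],
  ],
)

```text
clock: 3.43
eef_pos: [0.6024, -0.0303, 0.2872]
eef_rot: [0.042, 0.71, -0.045, 0.702]
wrist_force: [-0.4, 0.0, -0.3]
opening: 0.799
```

```bash
python3 - <<'E'
from h import *
go((.597,-.040,.073),-7)
T=get_image("top");S=get_image("scene")
c=lambda d,b:cv2.resize(d["frame"][b[1]:b[3],b[0]:b[2],::-1],None,fx=4,fy=4,interpolation=cv2.INTER_CUBIC)
cv2.imwrite("pics/g1.png",np.hstack([c(T,(265,150,365,250)),c(S,(270,150,370,250))]))
E
```

```text
t 3.43 grasp [ 0.6007 -0.031   0.1282] toolx [-0.011 -0.004 -1.   ] jawyaw -7.1 open 0.799 F [-0.4  0.  -0.3]
shift cm [ 5.53 -0.91 -0.2 ] turn deg -0.1 j7 0.13
```

View pics/g1.png

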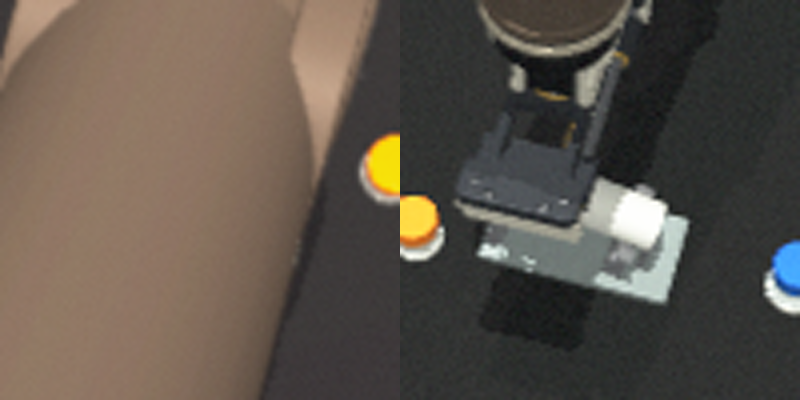

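The top view is blocked by the arm. The scene view shows the gripper over the blue-banded half, with the mouth half at (630,215) free. I'll descend.

Request:
send_rows(
  commands=[
    [1.5, -0.9, -0.2, 0, 80],
    [1.5, 0, 0, 0, 80],
    [1, 0, 0, 0, 80],
    [0, 0, 0, 0, 80],
    [0, 0, 0, 0, 80],
  ],
)

```text
clock: 3.95
eef_pos: [0.6027, -0.0371, 0.2542]
eef_rot: [0.041, 0.706, -0.044, 0.706]
wrist_force: [0.5, -0.6, 0.5]
opening: 0.8
```

```bash
python3 -c "
from h import *
go((.598,-.040,.073),-7)"
```

```text
t 3.95 grasp [ 0.6025 -0.0376  0.0952] toolx [-0.001 -0.003 -1.   ] jawyaw -6.9 open 0.8 F [ 0.5 -0.6  0.5]
shift cm [ 2.22 -0.28 -0.42] turn deg 0.1 j7 0.16
```

Request:
send_rows(
  commands=[
    [1, -0.2, -0.4, 0, 80],
    [0.8, 0, 0, 0, 80],
    [0.5, 0, 0, 0, 80],
    [0.1, 0, 0, 0, 80],
    [0, 0, 0, 0, 80],
  ],
)

```text
clock: 4.37
eef_pos: [0.5992, -0.0384, 0.2307]
eef_rot: [0.041, 0.705, -0.043, 0.707]
wrist_force: [0.1, -0.2, 0.3]
opening: 0.801
```

```bash
python3 -c "
from h import *
go((.598,-.040,.073),-7)"
```

```text
t 4.37 grasp [ 0.5997 -0.0388  0.0717] toolx [ 0.003 -0.003 -1.   ] jawyaw -6.9 open 0.801 F [ 0.1 -0.2  0.3]
shift cm [-0.13 -0.14 -0.15] turn deg 0.1 j7 0.18
```

Request:
send_rows(
  commands=[
    [0, 0, 0, 0, 20],
    [0, 0, 0, 0, 20],
    [0, 0, 0, 0, 20],
    [0, 0, 0, 0, 20],
    [0, 0, 0, 0, 20],
  ],
  force=6,
)

```text
clock: 4.78
eef_pos: [0.5995, -0.0385, 0.2312]
eef_rot: [0.041, 0.704, -0.043, 0.707]
wrist_force: [0.0, -0.3, 0.6]
opening: 0.487
```

Request:
send_rows(
  commands=[
    [0, 0, 0, 0, 20],
    [0, 0, 0, 0, 20],
    [0, 0, 0, 0, 20],
    [0, 0, 0, 0, 20],
    [0, 0, 0, 0, 20],
  ],
)

```text
clock: 5.2
eef_pos: [0.5993, -0.0384, 0.2315]
eef_rot: [0.042, 0.705, -0.043, 0.707]
wrist_force: [-0.4, 0.3, -0.5]
opening: 0.38
```

```bash
python3 -c "
from h import *
go((.598,-.040,.16),-7)"
```

```text
t 5.2 grasp [ 0.5998 -0.0388  0.0725] toolx [ 0.003 -0.002 -1.   ] jawyaw -6.9 open 0.38 F [-0.4  0.3 -0.5]
shift cm [-8.76 -0.16 -0.14] turn deg 0.1 j7 0.18
```

Request:
send_rows(
  commands=[
    [-1, 0, 0, 0, 20],
    [-1.5, 0, 0, 0, 20],
    [-1.5, 0, 0, 0, 20],
    [-1.5, 0, 0, 0, 20],
    [-1.5, 0, 0, 0, 20],
  ],
)

```text
clock: 5.62
eef_pos: [0.5978, -0.0382, 0.3027]
eef_rot: [0.041, 0.707, -0.044, 0.705]
wrist_force: [0.6, 0.7, -0.8]
opening: 0.373
```

Request:
send_rows(
  commands=[
    [-2, 0, 0, 0, 20],
    [-2, 0, 0, 0, 20],
    [-2, 0, 0, 0, 20],
    [-2, 0, 0, 0, 20],
    [0, 0, 0, 0, 20],
  ],
)

```text
clock: 6.03
eef_pos: [0.5978, -0.0389, 0.3928]
eef_rot: [0.041, 0.705, -0.044, 0.706]
wrist_force: [2.4, -0.3, -0.7]
opening: 0.377
```

```bash
python3 - <<'E'
from h import *
go((.57,-.249,.22),-7)
S=get_image("scene");print(get_obs()["wrist_force"],get_obs()["torque"])
o=get_obs();M=R.from_quat(o["eef_rot"]).as_matrix();print(proj(S,o["eef_pos"]+.159*M[:,0]))
c=lambda d,b:cv2.resize(d["frame"][b[1]:b[3],b[0]:b[2],::-1],None,fx=4,fy=4,interpolation=cv2.INTER_CUBIC)
cv2.imwrite("pics/l1.png",c(S,(250,110,390,240)))
E
```

```text
t 6.03 grasp [ 0.598  -0.0395  0.2338] toolx [ 0.001 -0.004 -1.   ] jawyaw -6.9 open 0.377 F [ 2.4 -0.3 -0.7]
shift cm [  1.46 -21.13  -0.25] turn deg 0.1 j7 0.08
[-0.43467229 -0.21096876 -1.6669898 ] [-0.14891859  0.07098623 -0.0214194 ]
[305.11127541 163.36850476]
```

View pics/l1.png

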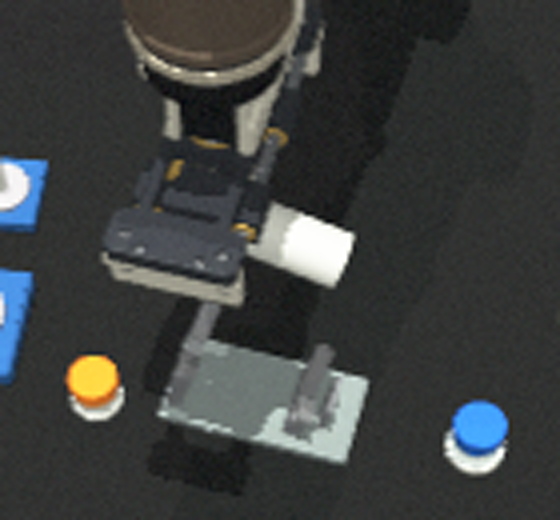

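The tube is held but still near its 15° dip, so it did not pivot at 6 N. I'll lower it over the rest for safety and ease the grip to 3 N so that it swings.

Request:
send_rows(
  commands=[
    [1.8, 0, 0, 0, 20],
    [1.8, 0, 0, 0, 20],
    [1.8, 0, 0, 0, 20],
    [1.8, 0, 0, 0, 20],
    [0, 0, 0, 0, 20],
  ],
)

```text
clock: 6.5
eef_pos: [0.5963, -0.0387, 0.3162]
eef_rot: [0.041, 0.705, -0.044, 0.706]
wrist_force: [-1.2, 0.0, -1.5]
opening: 0.376
```

Request:
send_rows(
  commands=[
    [0, 0, 0, 0, 20],
    [0, 0, 0, 0, 20],
    [0, 0, 0, 0, 20],
    [0, 0, 0, 0, 20],
    [0, 0, 0, 0, 20],
  ],
  force=3,
)

```text
clock: 6.92
eef_pos: [0.5962, -0.0389, 0.3174]
eef_rot: [0.041, 0.706, -0.044, 0.706]
wrist_force: [-0.0, -0.1, -0.8]
opening: 0.373
```

```bash
cat >> h.py <<'E'
def tube():
    """white tube blob seen in scene, with grasp point pixel"""
    S=get_image("scene");o=get_obs();M=R.from_quat(o["eef_rot"]).as_matrix();g=o["eef_pos"]+.159*M[:,0];u=proj(S,g)
    x,y=map(int,u);m=mask(S,(0,0,215),(180,50,255),(x-25,y-25,x+50,y+60))
    print("grasp px",u.round(1),"white",[(c,s.tolist()) for c,s in blobs(m,25)])
    k=M[:,2]*[1,1,0];k/=np.linalg.norm(k);t=np.array([-k[1],k[0],0]);t*=np.sign(t[1])
    for a in(15,30,45,60,75,90):
        q=np.radians(a);print(a,"mouth px",proj(S,g+.081*(np.cos(q)*t-np.sin(q)*np.array([0,0,1]))).round(1),end=";")
    print();return S
E
python3 -c "
from h import *
go((.598,-.039,.16));tube()"
```

```text
t 6.92 grasp [ 0.5961 -0.0395  0.1584] toolx [-0.    -0.004 -1.   ] jawyaw -6.9 open 0.373 F [-0.  -0.1 -0.8]
shift cm [-0.16  0.07  0.18] 
grasp px [306.2 179. ] white [(array([328.2, 186.9]), [320, 180, 17, 15, 176])]
15 mouth px [335.4 189.9];30 mouth px [332.2 192.9];45 mouth px [327.4 194.9];60 mouth px [321.4 195.8];75 mouth px [314.6 195.7];90 mouth px [307.3 194.4];
```

The tube still sits at about 15° (its white right edge is at x=337, matching the 15° prediction). Gravity alone won't turn it.

The peg can do it instead. If I bring the lower rim against the upper part of the peg and push along the tube axis, the mouth tips down over the peg. The free side to approach from is the robot-and-left side of the peg, so I'll raise the tube, grip harder and turn it.

Request:
send_rows(
  commands=[
    [0, 0, 0, 0, 20],
    [-1.5, 0, 0, 0, 20],
    [-1.5, 0, 0, 0, 20],
    [-1.5, 0, 0, 0, 20],
    [-1.5, 0, 0, 0, 20],
  ],
  force=8,
)

```text
clock: 7.38
eef_pos: [0.5954, -0.0385, 0.3779]
eef_rot: [0.041, 0.707, -0.044, 0.705]
wrist_force: [-0.1, -0.3, -1.6]
opening: 0.376
```

Request:
send_rows(
  commands=[
    [-1, 0, 0, 7, 20],
    [0, 0, 0, 7, 20],
    [0, 0, 0, 7, 20],
    [0, 0, 0, 7, 20],
    [0, 0, 0, 7, 20],
  ],
)

```text
clock: 7.8
eef_pos: [0.5963, -0.0396, 0.3951]
eef_rot: [0.257, 0.656, -0.257, 0.661]
wrist_force: [-0.5, -0.4, -1.6]
opening: 0.373
```

Request:
send_rows(
  commands=[
    [0, 0, 0, 7, 20],
    [0, 0, 0, 7, 20],
    [0, 0, 0, 7, 20],
    [0, 0, 0, 7, 20],
    [0, 0, 0, 7, 20],
  ],
)

```text
clock: 8.22
eef_pos: [0.5963, -0.0396, 0.3973]
eef_rot: [0.449, 0.545, -0.445, 0.55]
wrist_force: [0.5, -0.2, -0.8]
opening: 0.37
```

Request:
send_rows(
  commands=[
    [0, 0, 0, 7, 20],
    [0, 0, 0, 7, 20],
    [0, 0, 0, 7, 20],
    [0, 0, 0, 7, 20],
    [0, 0, 0, 7, 20],
  ],
)

```text
clock: 8.63
eef_pos: [0.5964, -0.0391, 0.3992]
eef_rot: [0.598, 0.382, -0.59, 0.386]
wrist_force: [-0.1, -1.1, -1.6]
opening: 0.376
```

```bash
python3 -c "
from h import *
go((.51,-.178,.22),-140)"
```

```text
t 8.63 grasp [ 0.5984 -0.0389  0.2402] toolx [ 0.013  0.002 -1.   ] jawyaw -114.3 open 0.376 F [-0.1 -1.1 -1.6]
shift cm [ 1.89 -2.36 16.33] turn deg 25.7 j7 -1.51
```

Request:
send_rows(
  commands=[
    [0, -0.6, 4, 0, 20],
    [0, -0.6, 4, 0, 20],
    [0, -0.6, 4, 0, 20],
    [0, -0.6, 4, 0, 20],
    [0, 0, 0, 6, 20],
  ],
)

```text
clock: 9.05
eef_pos: [0.5071, -0.1755, 0.3981]
eef_rot: [0.618, 0.35, -0.608, 0.355]
wrist_force: [-0.5, -0.9, -0.2]
opening: 0.375
```

Request:
send_rows(
  commands=[
    [0, 0, 0, 7, 20],
    [0, 0, 0, 7, 20],
    [0, 0, 0, 7, 20],
    [0, 0, 0, 0, 20],
    [0, 0, 0, 0, 20],
  ],
)

```text
clock: 9.47
eef_pos: [0.5043, -0.1798, 0.4004]
eef_rot: [0.675, 0.23, -0.661, 0.233]
wrist_force: [-1.0, 0.2, -1.3]
opening: 0.376
```

```bash
python3 - <<'E'
from h import *
go((.509,-.176,.105),-140);S=tube();T=get_image("top")
c=lambda d,b:cv2.resize(d["frame"][b[1]:b[3],b[0]:b[2],::-1],None,fx=4,fy=4,interpolation=cv2.INTER_CUBIC)
cv2.imwrite("pics/p1.png",np.hstack([c(S,(200,100,300,220)),c(T,(340,170,440,290))]))
E
```

```text
t 9.47 grasp [ 0.5074 -0.1793  0.2414] toolx [ 0.02   0.003 -1.   ] jawyaw -141.8 open 0.376 F [-1.   0.2 -1.3]
shift cm [13.64 -0.29 -0.09] turn deg -1.8 j7 -1.65
grasp px [256.  125.6] white [(array([237.6, 136.9]), [231, 129, 15, 17, 177]), (array([243.3, 182.1]), [240, 179, 10, 6, 26])]
15 mouth px [284.2 118.9];30 mouth px [282.2 125. ];45 mouth px [278.5 130.9];60 mouth px [273.4 136.4];75 mouth px [267.4 141.2];90 mouth px [260.5 145. ];
```

View pics/p1.png

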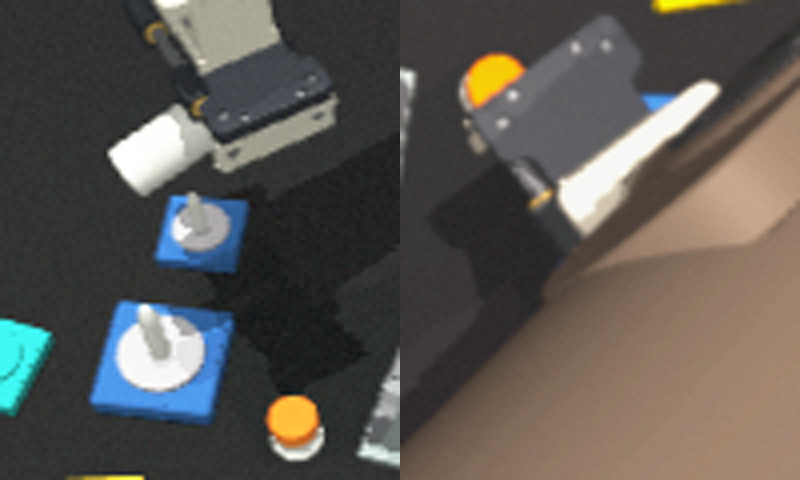

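The scene view shows the mouth pointing to the lower left at (232,142), with the target peg's tip at (237,178). The direction is right. The top view is blocked. I'll correct the sign in the helper and check the tube pose before descending.

```bash
sed -i 's/;t\*=np.sign(t\[1\])//' h.py; python3 - <<'E'
from h import *
tube()
t=np.array([np.cos(np.radians(-50)),np.sin(np.radians(-50)),0])
p=np.array([.57,-.249,0])-.092*t; go((p[0],p[1],.106),-140)
E
```

```text
grasp px [256.1 125.6] white [(array([237.7, 137.1]), [231, 129, 16, 18, 176]), (array([243.3, 182.1]), [240, 179, 10, 6, 27])]
15 mouth px [229.4 143.3];30 mouth px [233.9 146.7];45 mouth px [239.7 148.5];60 mouth px [246.3 148.8];75 mouth px [253.4 147.6];90 mouth px [260.6 145. ];
t 9.62 grasp [ 0.5075 -0.179   0.2413] toolx [ 0.02   0.004 -1.   ] jawyaw -141.7 open 0.373 F [-0.4  0.4 -0.9]
shift cm [13.53  0.04 -0.05] turn deg -1.7 j7 -1.65
```

Request:
send_rows(
  commands=[
    [2.5, 0, 0, -2, 20],
    [2.5, 0, 0, 0, 20],
    [2.5, 0, 0, 0, 20],
    [2.5, 0, 0, 0, 20],
    [1.5, 0, 0, 0, 20],
  ],
)

```text
clock: 10.03
eef_pos: [0.5096, -0.179, 0.2851]
eef_rot: [0.672, 0.247, -0.651, 0.252]
wrist_force: [-0.4, 0.9, -0.8]
opening: 0.376
```

```bash
cat >> h.py <<'E'
def uz(u,z):
    t=np.array([np.cos(np.radians(-50)),np.sin(np.radians(-50)),0]);P=np.array([.57,-.249,0])
    o=get_obs();M=R.from_quat(o["eef_rot"]).as_matrix();g=o["eef_pos"]+.159*M[:,0]
    print("u now mm",((g-P)@t*1000).round(1),"lat",((g-P)@np.array([-t[1],t[0],0])*1000).round(1),"z",(g[2]*1000).round(1))
    q=P+u/1000*t;go((q[0],q[1],z/1000),-140)
E
python3 -c "
from h import *
uz(-90,106);tube()"
```

```text
u now mm -89.8 lat 2.6 z 126.2
t 10.03 grasp [ 0.5143 -0.1785  0.1262] toolx [ 0.03   0.003 -1.   ] jawyaw -138.7 open 0.376 F [-0.4  0.9 -0.8]
shift cm [ 2.01 -0.06  0.31] turn deg 1.3 j7 -1.47
grasp px [262.4 154.5] white [(array([256.8, 132.5]), [248, 129, 22, 9, 88]), (array([244.7, 165.8]), [237, 157, 17, 17, 160]), (array([242.4, 190.1]), [237, 179, 13, 18, 107]), (array([306.7, 205.9]), [301, 196, 11, 18, 157])]
15 mouth px [238.8 171.6];30 mouth px [242.6 174. ];45 mouth px [247.7 175.1];60 mouth px [253.5 174.7];75 mouth px [259.8 173.1];90 mouth px [266.1 170.3];
```

Request:
send_rows(
  commands=[
    [1, 0, 0.3, 1, 20],
    [0.7, 0, 0, 0, 20],
    [0.2, 0, 0, 0, 20],
    [0, 0.5, 0, 0, 20],
    [0, 0.5, 0, 0, 20],
  ],
  force=6,
)

```text
clock: 10.5
eef_pos: [0.5143, -0.1881, 0.264]
eef_rot: [0.673, 0.243, -0.654, 0.247]
wrist_force: [-0.0, 0.4, -0.8]
opening: 0.378
```

```bash
python3 -c "
from h import *
uz(-72,122);tube()"
```

```text
u now mm -80.3 lat 0.4 z 105.0
t 10.5 grasp [ 0.5187 -0.1873  0.105 ] toolx [ 0.027  0.005 -1.   ] jawyaw -139.5 open 0.378 F [-0.   0.4 -0.8]
shift cm [-1.69  0.85  0.  ] turn deg 0.5 j7 -1.45
grasp px [259.2 159.8] white [(array([255.4, 138.4]), [244, 134, 27, 10, 103]), (array([241.8, 171.7]), [235, 163, 17, 17, 157]), (array([239.9, 191.1]), [234, 181, 17, 16, 123]), (array([304.9, 208.2]), [299, 196, 10, 22, 135])]
15 mouth px [235.8 176.4];30 mouth px [239.6 178.7];45 mouth px [244.7 179.7];60 mouth px [250.5 179.4];75 mouth px [256.8 177.8];90 mouth px [263.1 175.1];
```

Request:
send_rows(
  commands=[
    [0, 0.5, 0, 0, 20],
    [-0.4, 0.3, 0, 0, 20],
    [-0.5, 0.3, 0, 0, 20],
    [-0.5, 0.3, 0, 0, 20],
    [-0.4, 0.3, 0, 0, 20],
  ],
)

```text
clock: 10.97
eef_pos: [0.5268, -0.2033, 0.2853]
eef_rot: [0.673, 0.243, -0.653, 0.247]
wrist_force: [-0.9, 0.5, -1.4]
opening: 0.375
```

```bash
python3 -c "
from h import *
uz(-55,140);S=tube()
cv2.imwrite('pics/q1.png',cv2.resize(S['frame'][110:230,190:330,::-1],None,fx=4,fy=4,interpolation=cv2.INTER_CUBIC))"
```

```text
u now mm -60.5 lat 0.3 z 126.3
t 10.97 grasp [ 0.5313 -0.2025  0.1263] toolx [ 0.029  0.005 -1.   ] jawyaw -139.4 open 0.375 F [-0.9  0.5 -1.4]
shift cm [-1.36  0.57 -0.  ] turn deg 0.6 j7 -1.46
grasp px [251.8 158.4] white [(array([245.6, 136.7]), [235, 133, 25, 9, 98]), (array([237.4, 173.4]), [231, 164, 15, 17, 121]), (array([237.6, 190.4]), [229, 181, 22, 16, 166])]
15 mouth px [227.8 175.4];30 mouth px [231.9 177.7];45 mouth px [237.2 178.8];60 mouth px [243.2 178.5];75 mouth px [249.7 176.9];90 mouth px [256.2 174.1];
```

View pics/q1.png

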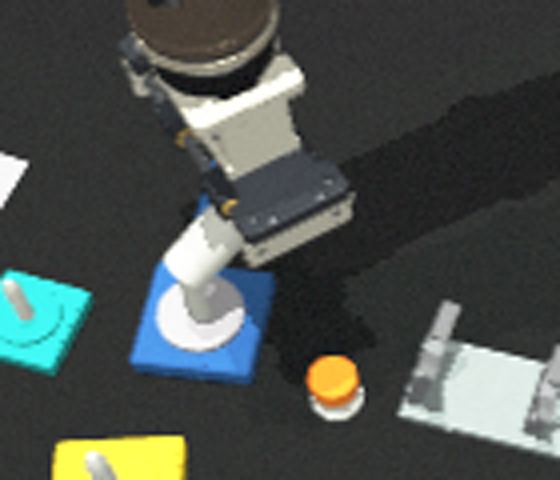

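It works: the tube has tipped to about 40°, the peg tip is inside the mouth at scene ≈(238,178), and the forces are tiny. I'll carry on along the arc.

Request:
send_rows(
  commands=[
    [-0.7, 0.2, 0, 0, 20],
    [-0.5, 0.4, 0, 0, 20],
    [-0.4, 0.4, 0, 0, 20],
    [-0.3, 0.4, 0, 0, 20],
    [-0.2, 0.4, 0, 0, 20],
  ],
)

```text
clock: 11.43
eef_pos: [0.5391, -0.2185, 0.3102]
eef_rot: [0.674, 0.243, -0.652, 0.247]
wrist_force: [-1.1, 0.8, -0.9]
opening: 0.377
```

```bash
python3 -c "
from h import *
uz(-20,152);S=tube()"
```

```text
u now mm -40.7 lat 0.1 z 151.2
t 11.43 grasp [ 0.5439 -0.2177  0.1512] toolx [ 0.031  0.005 -1.   ] jawyaw -139.4 open 0.377 F [-1.1  0.8 -0.9]
shift cm [-0.04  2.07  0.03] turn deg 0.6 j7 -1.48
grasp px [243.7 156.3] white [(array([234.6, 134.1]), [226, 131, 21, 8, 87]), (array([234.7, 183.8]), [228, 165, 20, 32, 204])]
15 mouth px [219.1 173.7];30 mouth px [223.5 176.2];45 mouth px [229.  177.3];60 mouth px [235.4 177. ];75 mouth px [242.1 175.4];90 mouth px [248.8 172.6];
```

Request:
send_rows(
  commands=[
    [0.3, 0.4, 0, 0, 20],
    [0, 0.5, 0, 0, 20],
    [0, 0.5, 0, 0, 20],
    [0, 0.5, 0, 0, 20],
    [0, 0.4, 0, 0, 20],
  ],
)

```text
clock: 11.9
eef_pos: [0.5558, -0.2378, 0.3072]
eef_rot: [0.674, 0.243, -0.652, 0.247]
wrist_force: [-0.7, 0.1, -1.1]
opening: 0.38
```

```bash
python3 -c "
from h import *
uz(6,150);S=tube()
cv2.imwrite('pics/q2.png',cv2.resize(S['frame'][110:230,170:310,::-1],None,fx=4,fy=4,interpolation=cv2.INTER_CUBIC))"
```

```text
u now mm -15.2 lat 0.6 z 148.3
t 11.9 grasp [ 0.5607 -0.237   0.1483] toolx [ 0.03   0.005 -1.   ] jawyaw -139.4 open 0.38 F [-0.7  0.1 -1.1]
shift cm [-0.14  2.12  0.08] turn deg 0.6 j7 -1.47
grasp px [235.6 161.2] white [(array([225.2, 139.6]), [216, 136, 22, 9, 92]), (array([233., 192.]), [229, 185, 11, 12, 44])]
15 mouth px [210.9 178.7];30 mouth px [215.4 181.1];45 mouth px [221.1 182.1];60 mouth px [227.6 181.8];75 mouth px [234.4 180.1];90 mouth px [241.2 177.2];
```

View pics/q2.png

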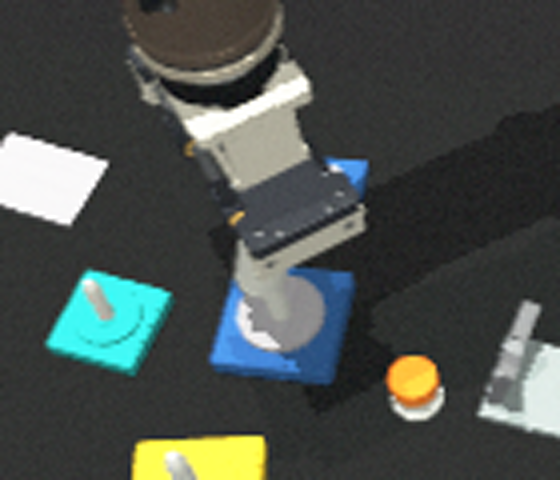

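The tube now stands at about 70–75° over the peg, at scene ≈(234,176). I'll push through to vertical and then lower.

Request:
send_rows(
  commands=[
    [0, 0.4, 0, 0, 20],
    [0, 0.5, 0, 0, 20],
    [0, 0.5, 0, 0, 20],
    [0, 0.3, 0, 0, 20],
    [0, 0, 0, 0, 20],
  ],
)

```text
clock: 12.37
eef_pos: [0.5685, -0.2527, 0.3068]
eef_rot: [0.674, 0.243, -0.653, 0.247]
wrist_force: [-0.2, 1.5, -0.5]
opening: 0.374
```

```bash
python3 -c "
from h import *
uz(6,108);S=tube()"
```

```text
u now mm 4.4 lat 0.5 z 147.9
t 12.37 grasp [ 0.5732 -0.252   0.1479] toolx [ 0.03   0.005 -1.   ] jawyaw -139.4 open 0.374 F [-0.2  1.5 -0.5]
shift cm [3.99 0.1  0.16] turn deg 0.6 j7 -1.46
grasp px [229.3 164.4] white [(array([218.2, 143.1]), [208, 139, 24, 10, 104]), (array([253.2, 154.1]), [251, 151, 6, 7, 33])]
15 mouth px [204.5 182. ];30 mouth px [209.2 184.3];45 mouth px [215.  185.3];60 mouth px [221.6 184.9];75 mouth px [228.5 183.1];90 mouth px [235.3 180.3];
```

Request:
send_rows(
  commands=[
    [0.6, 0.1, 0, 0, 20],
    [0.6, 0, 0, 0, 20],
    [0.6, 0, 0, 0, 20],
    [0.6, 0, 0, 0, 20],
    [0.3, 0, 0, 0, 20],
  ],
)

```text
clock: 12.83
eef_pos: [0.5698, -0.2532, 0.2776]
eef_rot: [0.674, 0.243, -0.653, 0.247]
wrist_force: [0.1, -0.3, -0.2]
opening: 0.375
```

```bash
python3 -c "
from h import *
uz(3,107);S=tube()"
```

```text
u now mm 5.7 lat 1.3 z 118.7
t 12.83 grasp [ 0.5747 -0.2525  0.1187] toolx [ 0.031  0.004 -1.   ] jawyaw -139.4 open 0.375 F [ 0.1 -0.3 -0.2]
shift cm [ 1.16 -0.29  0.16] turn deg 0.6 j7 -1.43
grasp px [231.3 170.9] white [(array([223. , 150.2]), [211, 145, 29, 12, 122]), (array([250.2, 155.4]), [244, 151, 13, 10, 73])]
15 mouth px [207.1 188. ];30 mouth px [211.6 190.2];45 mouth px [217.3 191.1];60 mouth px [223.6 190.6];75 mouth px [230.4 188.8];90 mouth px [237.  185.9];
```

Request:
send_rows(
  commands=[
    [0.4, -0.1, 0, 0, 20],
    [0.3, -0.1, 0, 0, 20],
    [0.2, 0, 0, 0, 20],
    [0.2, 0, 0, 0, 20],
    [0.1, 0, 0, 0, 20],
  ],
)

```text
clock: 13.3
eef_pos: [0.5688, -0.2515, 0.2639]
eef_rot: [0.674, 0.242, -0.653, 0.248]
wrist_force: [0.1, 0.2, -1.2]
opening: 0.375
```

```bash
python3 -c "
from h import *
uz(2,106);S=tube()
cv2.imwrite('pics/q3.png',cv2.resize(S['frame'][110:230,170:310,::-1],None,fx=4,fy=4,interpolation=cv2.INTER_CUBIC))"
```

```text
u now mm 3.9 lat 1.5 z 105.0
t 13.3 grasp [ 0.5737 -0.251   0.105 ] toolx [ 0.03   0.003 -1.   ] jawyaw -139.4 open 0.375 F [ 0.1  0.2 -1.2]
shift cm [-0.11 -0.19  0.15] turn deg 0.6 j7 -1.42
grasp px [232.9 173.3] white [(array([225.1, 153.3]), [214, 148, 27, 12, 118]), (array([250. , 155.7]), [243, 151, 14, 11, 80])]
15 mouth px [208.9 190.3];30 mouth px [213.3 192.4];45 mouth px [218.9 193.2];60 mouth px [225.2 192.7];75 mouth px [231.8 190.9];90 mouth px [238.4 188.1];
```

Request:
send_rows(
  commands=[
    [0.15, -0.1, 0.1, 0, 20],
    [0.1, 0, 0, 0, 20],
    [0.1, 0, 0, 0, 20],
    [0.1, 0, 0, 0, 20],
    [0, 0, 0, 0, 20],
  ],
)

```text
clock: 13.77
eef_pos: [0.568, -0.2526, 0.261]
eef_rot: [0.675, 0.241, -0.652, 0.249]
wrist_force: [0.2, 1.2, -1.5]
opening: 0.378
```

```bash
python3 -c "
from h import *
uz(2,104);S=tube()
cv2.imwrite('pics/q4.png',cv2.resize(S['frame'][120:220,180:300,::-1],None,fx=5,fy=5,interpolation=cv2.INTER_CUBIC))"
```

```text
u now mm 4.9 lat 0.4 z 102.1
t 13.77 grasp [ 0.5734 -0.2525  0.1021] toolx [ 0.034  0.001 -0.999] jawyaw -139.5 open 0.378 F [ 0.2  1.2 -1.5]
shift cm [-0.2  -0.28  0.03] turn deg 0.5 j7 -1.41
grasp px [232.6 173.7] white [(array([225.4, 153.3]), [213, 148, 30, 12, 123]), (array([249.8, 155.7]), [243, 151, 14, 10, 80])]
15 mouth px [208.7 190.6];30 mouth px [213.1 192.7];45 mouth px [218.7 193.5];60 mouth px [225. 193.];75 mouth px [231.6 191.3];90 mouth px [238.2 188.4];
```

View pics/q4.png

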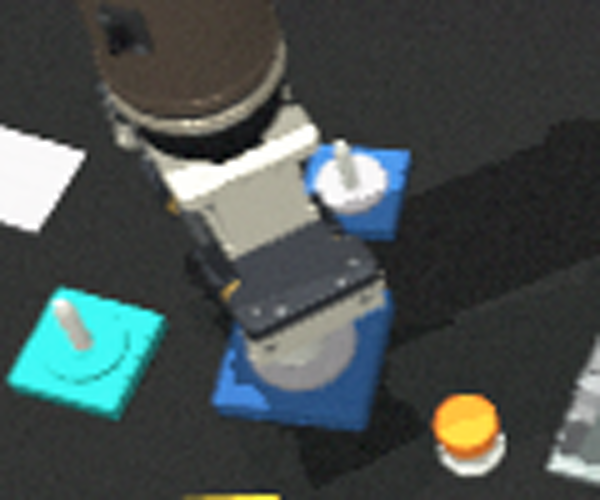

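Request:
send_rows(
  commands=[
    [0.2, -0.1, 0, 0, 20],
    [0.2, 0, 0, 0, 20],
    [0.1, 0, 0, 0, 20],
    [0.1, 0, 0, 0, 20],
    [0, 0, 0, 0, 20],
  ],
)

```text
clock: 14.23
eef_pos: [0.5688, -0.2541, 0.2579]
eef_rot: [0.676, 0.238, -0.65, 0.251]
wrist_force: [-0.1, 0.2, -0.8]
opening: 0.381
```

```bash
python3 -c "
from h import *
uz(2,104)
o=get_obs();print(o['wrist_force'],o['torque'])"
```

```text
u now mm 7.7 lat 0.3 z 99.1
t 14.23 grasp [ 0.5752 -0.2547  0.0991] toolx [ 0.041 -0.004 -0.999] jawyaw -139.5 open 0.381 F [-0.1  0.2 -0.8]
shift cm [-0.51 -0.56  0.02] turn deg 0.5 j7 -1.41
[-0.14955559  0.24420426 -0.80876187] [0.01890375 0.21846272 0.01901078]
```

Request:
send_rows(
  commands=[
    [0.15, -0.3, 0, 0, 20],
    [0.15, -0.2, 0, 0, 20],
    [0.1, 0, 0, 0, 20],
    [0, 0, 0, 0, 20],
    [0, 0, 0, 0, 20],
  ],
)

```text
clock: 14.65
eef_pos: [0.5664, -0.2517, 0.2559]
eef_rot: [0.678, 0.236, -0.649, 0.253]
wrist_force: [0.5, -1.1, 0.6]
opening: 0.374
```

```bash
python3 -c "
from h import *
uz(2,104)
o=get_obs();print(o['wrist_force'],o['torque'])"
```

```text
u now mm 5.4 lat 0.3 z 97.1
t 14.65 grasp [ 0.5737 -0.253   0.0971] toolx [ 0.046 -0.008 -0.999] jawyaw -139.5 open 0.374 F [ 0.5 -1.1  0.6]
shift cm [-0.71 -0.32  0.01] turn deg 0.5 j7 -1.4
[ 0.52205216 -1.13346383  0.5968874 ] [-0.16684086  0.18724839  0.01335315]
```

Request:
send_rows(
  commands=[
    [0.2, -0.1, 0, 0, 20],
    [0.2, 0, 0, 0, 20],
    [0.1, 0, 0, 0, 20],
    [0, 0, 0, 0, 20],
    [0, 0, 0, 0, 20],
  ],
)

```text
clock: 15.07
eef_pos: [0.5666, -0.2522, 0.2526]
eef_rot: [0.679, 0.234, -0.648, 0.254]
wrist_force: [0.2, 0.1, 1.8]
opening: 0.38
```

```bash
python3 -c "
from h import *
uz(2,104)
F=[get_obs() for i in range(1)]
get_image('scene');o=get_obs();print(o['wrist_force'],o['torque']);get_image('scene');o=get_obs();print(o['wrist_force'],o['torque'])"
```

```text
u now mm 6.8 lat 0.3 z 93.8
t 15.07 grasp [ 0.5747 -0.254   0.0938] toolx [ 0.05  -0.012 -0.999] jawyaw -139.5 open 0.38 F [0.2 0.1 1.8]
shift cm [-1.04 -0.44 -0.  ] turn deg 0.5 j7 -1.4
[ 0.18274147 -0.48376287  2.84354136] [-0.11419494  0.30490449 -0.06105625]
[-0.35179273 -0.63849642  3.70080884] [-0.07132531  0.23881988  0.01505079]
```

The rim is on the disc: the force has changed from about −1.2 N to +3.7 N. I'll release gently.

Request:
send_rows(
  commands=[
    [0, 0, 0, 0, 45],
    [0, 0, 0, 0, 50],
    [0, 0, 0, 0, 60],
    [0, 0, 0, 0, 70],
    [0, 0, 0, 0, 80],
  ],
)

```text
clock: 15.58
eef_pos: [0.5662, -0.251, 0.2512]
eef_rot: [0.678, 0.236, -0.649, 0.254]
wrist_force: [-0.5, -0.5, -0.4]
opening: 0.672
```

```bash
python3 -c "
from h import *
uz(0,200)
o=get_obs();print(o['wrist_force'],o['torque'])"
```

```text
u now mm 5.2 lat 0.7 z 92.4
t 15.58 grasp [ 0.5738 -0.2525  0.0924] toolx [ 0.048 -0.009 -0.999] jawyaw -139.5 open 0.672 F [-0.5 -0.5 -0.4]
shift cm [-10.77  -0.1   -0.26] turn deg 0.5 j7 -1.4
[-0.54706013 -0.4648498  -0.37059724] [ 0.04486171  0.19253664 -0.01407525]
```

Request:
send_rows(
  commands=[
    [0, 0, 0, 0, 100],
    [-1, 0, 0, 0, 100],
    [-2, 0, 0, 0, 100],
    [-2.5, 0, 0, 0, 100],
    [-2.5, 0, 0, 0, 100],
  ],
)

```text
clock: 16.0
eef_pos: [0.5609, -0.2489, 0.3299]
eef_rot: [0.675, 0.238, -0.652, 0.251]
wrist_force: [0.8, -0.7, 0.2]
opening: 0.99
```

Request:
send_rows(
  commands=[
    [-3, 0, 0, 0, 100],
    [-2, 0, -3, 0, 100],
    [0, 0, -3, -7, 100],
    [0, 0, -3, -7, 100],
    [0, 0, -3, -7, 100],
  ],
)

```text
clock: 16.42
eef_pos: [0.6395, -0.1708, 0.3972]
eef_rot: [0.621, 0.345, -0.598, 0.371]
wrist_force: [0.6, 0.1, -0.4]
opening: 0.999
```

```bash
python3 - <<'E'
from h import *
go((.56,.256,.2),11.8)
S=get_image("scene");T=get_image("top")
c=lambda d,b:cv2.resize(d["frame"][b[1]:b[3],b[0]:b[2],::-1],None,fx=4,fy=4,interpolation=cv2.INTER_CUBIC)
P=np.array([.57,-.249,.025]);print("S seat,top",proj(S,P),proj(S,P+[0,0,.11]),"T",proj(T,P),proj(T,P+[0,0,.11]))
cv2.imwrite("pics/r1.png",np.hstack([c(S,(190,130,290,220)),c(T,(360,160,460,250))]))
E
```

```text
t 16.42 grasp [ 0.647  -0.1731  0.2384] toolx [ 0.047 -0.015 -0.999] jawyaw -119.1 open 0.999 F [ 0.6  0.1 -0.4]
shift cm [  2.8  -28.63 -33.23] turn deg 49.1 j7 -1.4
S seat,top [239.33037662 186.89739779] [231.6450527 166.2672238] T [409.09241512 211.78919822] [420.76128658 206.43076421]
```

View pics/r1.png

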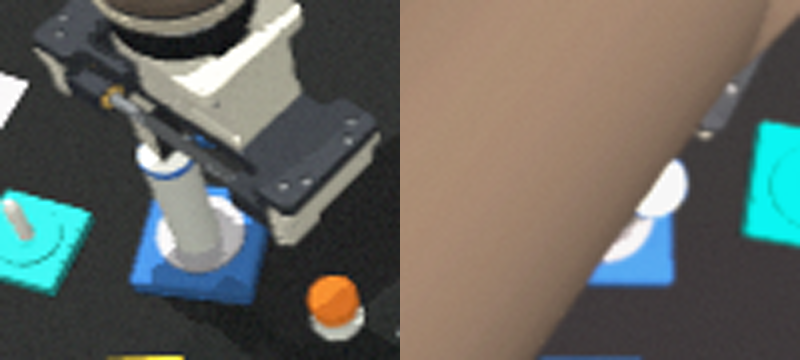

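The tube stands upright over the peg, closed end up at scene ≈(231,170) against (231.6,166) predicted, with the rim on the disc. Now the valve. I'll turn −131° (the other way would exceed joint 7) and move over.

Request:
send_rows(
  commands=[
    [0, 0, 0, -7, 80],
    [0, 0, 0, -7, 60],
    [0, 0, 0, -7, 40],
    [0, 0, 0, -7, 30],
    [0, 0, 0, -7, 30],
  ],
)

```text
clock: 16.93
eef_pos: [0.6417, -0.1644, 0.3984]
eef_rot: [0.478, 0.512, -0.463, 0.543]
wrist_force: [0.3, -0.9, -0.1]
opening: 0.686
```

Request:
send_rows(
  commands=[
    [0, 0, 0, -7, 30],
    [0, 0, 0, -7, 30],
    [0, 0, 0, -7, 30],
    [0, 0, 0, -7, 30],
    [0, 0, 0, -7, 30],
  ],
)

```text
clock: 17.35
eef_pos: [0.6392, -0.167, 0.4017]
eef_rot: [0.287, 0.629, -0.285, 0.664]
wrist_force: [0.1, 0.3, -0.2]
opening: 0.328
```

Request:
send_rows(
  commands=[
    [0, 0, 0, -7, 30],
    [0, 0, 0, -7, 30],
    [0, 0, 0, -7, 30],
    [0, 0, 0, -7, 30],
    [0, 0, 0, -7, 30],
  ],
)

```text
clock: 17.77
eef_pos: [0.6365, -0.1703, 0.4049]
eef_rot: [0.067, 0.686, -0.079, 0.72]
wrist_force: [0.5, 0.3, -0.7]
opening: 0.301
```

Request:
send_rows(
  commands=[
    [0, 0, 0, -7, 30],
    [0, 0, 0, -7, 30],
    [0, 0, 0, -6, 30],
    [0, 0, 0, 0, 30],
    [0, 0, 0, 0, 30],
  ],
)

```text
clock: 18.18
eef_pos: [0.6338, -0.174, 0.4078]
eef_rot: [-0.063, 0.69, 0.044, 0.72]
wrist_force: [-0.2, 1.0, 0.3]
opening: 0.298
```

```bash
python3 -c "
from h import *
go((.57,.258,.2),11.8)"
```

```text
t 18.18 grasp [ 0.6409 -0.1779  0.249 ] toolx [ 0.045 -0.025 -0.999] jawyaw 8.7 open 0.298 F [-0.2  1.   0.3]
shift cm [ 3.51 44.29 -0.61] turn deg -3.1 j7 0.51
```

Request:
send_rows(
  commands=[
    [0, 3.6, 0, -3, 30],
    [0, 3.6, 0, 0, 30],
    [0, 3.6, 0, 0, 30],
    [0, 3.6, 0, 0, 30],
    [0, 3.6, 0, 0, 30],
  ],
)

```text
clock: 18.6
eef_pos: [0.5996, -0.005, 0.4025]
eef_rot: [-0.071, 0.689, 0.044, 0.72]
wrist_force: [0.7, 0.8, -0.1]
opening: 0.302
```

Request:
send_rows(
  commands=[
    [0, 3.6, 0, 0, 30],
    [0, 3.6, 0, 0, 30],
    [0, 3.6, 0, 0, 30],
    [0, 3.6, 0, 0, 30],
    [0, 3.6, 0, 0, 30],
  ],
)

```text
clock: 19.02
eef_pos: [0.5691, 0.1791, 0.3965]
eef_rot: [-0.062, 0.689, 0.034, 0.721]
wrist_force: [0.9, 0.3, 0.6]
opening: 0.296
```

```bash
python3 -c "
from h import *
go((.57,.258,.14),11.8)"
```

```text
t 19.02 grasp [0.5767 0.1734 0.2378] toolx [ 0.047 -0.036 -0.998] jawyaw 7.8 open 0.296 F [0.9 0.3 0.6]
shift cm [9.43 8.87 0.08] turn deg -4.0 j7 -0.15
```

Request:
send_rows(
  commands=[
    [1.5, 3, 0, -4, 30],
    [1.5, 3, 0, 0, 30],
    [1.5, 1.5, 0, 0, 30],
    [1.5, 0, 0, 0, 30],
    [0, 0, 0, 0, 30],
  ],
)

```text
clock: 19.43
eef_pos: [0.5549, 0.2656, 0.3326]
eef_rot: [-0.083, 0.687, 0.058, 0.72]
wrist_force: [0.0, -0.4, -0.3]
opening: 0.3
```

```bash
python3 -c "
from h import *
go((.57,.258,.12),11.8)"
```

```text
t 19.43 grasp [0.5629 0.2608 0.1738] toolx [ 0.05  -0.03  -0.998] jawyaw 11.5 open 0.3 F [ 0.  -0.4 -0.3]
shift cm [ 5.42 -0.2   0.41] turn deg -0.3 j7 -0.22
```

Request:
send_rows(
  commands=[
    [1.5, -0.2, 0.4, 0, 30],
    [1.5, 0, 0, 0, 30],
    [1.5, 0, 0, 0, 30],
    [0.8, 0, 0, 0, 30],
    [0, 0, 0, 0, 30],
  ],
)

```text
clock: 19.85
eef_pos: [0.5636, 0.2612, 0.2818]
eef_rot: [-0.077, 0.686, 0.052, 0.721]
wrist_force: [-0.3, 0.5, 0.4]
opening: 0.297
```

```bash
python3 -c "
from h import *
go((.57,.258,.066),11.8)"
```

```text
t 19.85 grasp [0.572  0.2561 0.1231] toolx [ 0.053 -0.032 -0.998] jawyaw 10.5 open 0.297 F [-0.3  0.5  0.4]
shift cm [ 5.68  0.46 -0.43] turn deg -1.3 j7 -0.21
```

Request:
send_rows(
  commands=[
    [0.7, 0.3, -0.3, -1, 30],
    [0.7, 0, 0, 0, 30],
    [0.3, 0, 0, 0, 30],
    [0, 0, 0, 0, 30],
    [0, 0, 0, 0, 30],
  ],
)

```text
clock: 20.27
eef_pos: [0.562, 0.2622, 0.2662]
eef_rot: [-0.082, 0.685, 0.057, 0.722]
wrist_force: [-0.3, 0.1, 0.8]
opening: 0.3
```

```bash
python3 -c "
from h import *
go((.57,.258,.066),11.8)"
```

```text
t 20.27 grasp [0.5709 0.2573 0.1076] toolx [ 0.056 -0.031 -0.998] jawyaw 11.3 open 0.3 F [-0.3  0.1  0.8]
shift cm [ 4.14  0.26 -0.28] turn deg -0.5 j7 -0.2
```

Request:
send_rows(
  commands=[
    [1, 0.1, -0.1, 0, 30],
    [1, 0.1, -0.1, 0, 30],
    [1, 0, -0.1, 0, 30],
    [0.8, 0, 0, 0, 30],
    [0.2, 0, 0, 0, 30],
  ],
)

```text
clock: 20.68
eef_pos: [0.5611, 0.2628, 0.2233]
eef_rot: [-0.082, 0.684, 0.057, 0.723]
wrist_force: [-0.2, -0.4, 0.2]
opening: 0.3
```

```bash
python3 -c "
from h import *
go((.57,.258,.066),11.8)"
```

```text
t 20.68 grasp [0.5703 0.2581 0.0647] toolx [ 0.058 -0.029 -0.998] jawyaw 11.3 open 0.3 F [-0.2 -0.4  0.2]
shift cm [-0.13 -0.01 -0.03] turn deg -0.5 j7 -0.19
```

Descended with no contact. I'll close on the paddle.

Request:
send_rows(
  commands=[
    [0, 0, 0, 0, 0],
    [0, 0, 0, 0, 0],
    [0, 0, 0, 0, 0],
    [0, 0, 0, 0, 0],
    [0, 0, 0, 0, 0],
  ],
  force=40,
)

```text
clock: 21.1
eef_pos: [0.5616, 0.2626, 0.2218]
eef_rot: [-0.082, 0.684, 0.057, 0.722]
wrist_force: [5.0, 1.0, -4.1]
opening: 0.116
```

```bash
python3 - <<'E'
from h import *
go((.57-.031*.979,.258-.031*.204,.065),11.8)
S=get_image("scene");bx=(380,180,450,265)
print("green",[(c,s.tolist(),plane(S,*c,.02).round(4)) for c,s in blobs(mask(S,(45,100,60),(80,255,255),bx),5)])
print("red",[(c,s.tolist()) for c,s in blobs(mask(S,(0,130,60),(8,255,255),bx)|mask(S,(172,130,60),(180,255,255),bx),3)])
E
```

```text
t 21.1 grasp [0.5707 0.2577 0.0631] toolx [ 0.057 -0.031 -0.998] jawyaw 11.3 open 0.116 F [ 5.   1.  -4.1]
shift cm [-0.35  0.   -3.15] turn deg -0.5 j7 -0.19
green [(array([397.5, 200.5]), [394, 199, 8, 4, 22], array([0.5481, 0.2158, 0.02  ]))]
red [(array([407., 207.]), [399, 204, 13, 6, 28])]
```

Request:
send_rows(
  commands=[
    [-0.1, 0, -0.6, 0, 0],
    [-0.1, 0, -0.6, 0, 0],
    [-0.1, 0, -0.6, 0, 0],
    [0, 0, -0.5, 0, 0],
    [0, 0, 0, 0, 0],
  ],
)

```text
clock: 21.57
eef_pos: [0.5377, 0.2578, 0.2218]
eef_rot: [-0.083, 0.685, 0.056, 0.722]
wrist_force: [6.7, 1.2, -9.8]
opening: 0.117
```

```bash
python3 - <<'E'
from h import *
go((.57-.031*.979,.258-.031*.204,.065),11.8)
bx=(370,170,450,265)
S=get_image("scene");T=get_image("top")
for d,bx in((S,(370,170,450,265)),(T,(160,145,240,260))):
    print("green",[(c,s.tolist(),plane(d,*c,.02).round(4)) for c,s in blobs(mask(d,(45,100,60),(80,255,255),bx),3)])
    print("red",[(c,s.tolist(),plane(d,*c,.022).round(4)) for c,s in blobs(mask(d,(0,130,60),(8,255,255),bx)|mask(d,(172,130,60),(180,255,255),bx),2)])
E
```

```text
t 21.57 grasp [0.5467 0.2527 0.0632] toolx [ 0.057 -0.032 -0.998] jawyaw 11.3 open 0.117 F [ 6.7  1.2 -9.8]
shift cm [-0.22  0.02 -0.7 ] turn deg -0.5 j7 -0.2
green [(array([397. , 200.2]), [394, 199, 7, 4, 15], array([0.5473, 0.2143, 0.02  ]))]
red [(array([405.9, 199.1]), [398, 196, 13, 6, 29], array([0.5412, 0.2393, 0.022 ]))]
green [(array([213.7, 215.5]), [210, 214, 9, 4, 24], array([0.5472, 0.2139, 0.02  ]))]
red [(array([192.7, 212.5]), [192, 211, 2, 4, 6], array([0.5526, 0.2634, 0.022 ])), (array([202.7, 213.8]), [198, 212, 12, 5, 21], array([0.5503, 0.2396, 0.022 ])), (array([211.5, 213. ]), [211, 213, 2, 1, 2], array([0.5528, 0.219 , 0.022 ]))]
```

Request:
send_rows(
  commands=[
    [0, 0, -0.4, 0, 0],
    [0, 0, -0.3, 0, 0],
    [0, 0, 0, 0, 0],
    [0, 0, 0, 0, 0],
    [0, 0, 0, 0, 0],
  ],
)

```text
clock: 22.08
eef_pos: [0.5329, 0.2568, 0.2218]
eef_rot: [-0.082, 0.682, 0.056, 0.724]
wrist_force: [6.1, 1.8, -8.5]
opening: 0.119
```

```bash
python3 - <<'E'
from h import *
go((.57-.031*.979,.258-.031*.204,.065),11.8)
S=get_image("scene");T=get_image("top")
for d,bx in((S,(370,170,450,265)),(T,(160,145,240,260))):
    print("green",[(c,s.tolist(),plane(d,*c,.02).round(4)) for c,s in blobs(mask(d,(45,100,60),(80,255,255),bx),3)])
    print("red",[(c,s.tolist(),plane(d,*c,.022).round(4)) for c,s in blobs(mask(d,(0,130,60),(8,255,255),bx)|mask(d,(172,130,60),(180,255,255),bx),2)])
# tube check: blue band on closed end and white body
for d,bx,n in((S,(205,140,265,215),"S"),(T,(385,185,450,240),"T")):
    m=mask(d,(0,0,120),(180,70,255),bx);c=[(c,s.tolist()) for c,s in blobs(m,30)];print(n,"white",c,[proj(d,np.array([.57,-.249,z])).round(1) for z in(.025,.135)])
c=lambda d,b,k:cv2.resize(d["frame"][b[1]:b[3],b[0]:b[2],::-1],(400,280),interpolation=cv2.INTER_CUBIC)
cv2.imwrite("pics/z.png",np.vstack([np.hstack([c(S,(200,140,270,189+25),5),c(T,(380,178,450,227),5)]),np.hstack([c(S,(375,175,445,224),5),c(T,(165,180,235,229),5)])]))
E
```

```text
t 22.08 grasp [0.5428 0.252  0.0632] toolx [ 0.063 -0.03  -0.998] jawyaw 11.3 open 0.119 F [ 6.1  1.8 -8.5]
shift cm [-0.2   0.02 -0.3 ] turn deg -0.5 j7 -0.21
green [(array([399., 199.]), [398, 199, 3, 1, 3], array([0.5425, 0.2198, 0.02  ])), (array([395.7, 201.1]), [394, 200, 4, 3, 9], array([0.5508, 0.2107, 0.02  ])), (array([400., 201.]), [399, 201, 3, 1, 3], array([0.5487, 0.223 , 0.02  ]))]
red [(array([405.5, 197.9]), [397, 194, 14, 7, 31], array([0.5374, 0.238 , 0.022 ]))]
green [(array([214.8, 215.7]), [210, 214, 9, 4, 14], array([0.5468, 0.2113, 0.02  ]))]
red [(array([193.2, 214.5]), [192, 213, 3, 4, 8], array([0.5479, 0.2619, 0.022 ])), (array([202.3, 215.6]), [199, 214, 9, 4, 18], array([0.546 , 0.2403, 0.022 ])), (array([211.5, 215. ]), [211, 215, 2, 1, 2], array([0.5481, 0.2187, 0.022 ]))]
S white [(array([249.5, 156. ]), [243, 148, 15, 15, 147]), (array([236.7, 181.5]), [224, 163, 27, 35, 547])] [array([239.3, 186.9]), array([231.6, 166.3])]
T white [(array([412.7, 210. ]), [396, 197, 36, 29, 757])] [array([409.1, 211.8]), array([420.8, 206.4])]
```

View pics/z.png

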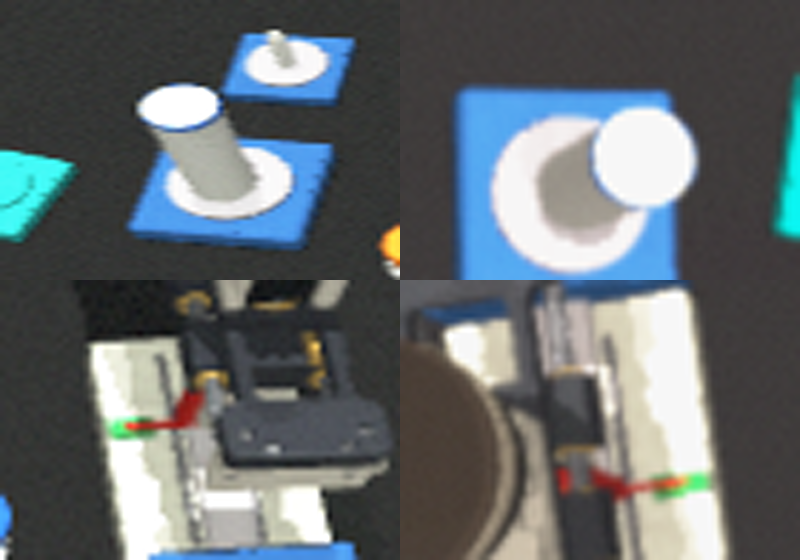

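The last picture shows the tube standing flat on the disc, with its closed end at top pixel (423,206). The pointer lies over the green strip and is about 1–2 mm short of its middle. I'll nudge it.

Request:
send_rows(
  commands=[
    [0, 0, -0.3, 0, 0],
    [0, 0, -0.1, 0, 0],
    [0, 0, 0, 0, 0],
    [0, 0, 0, 0, 0],
    [0, 0, 0, 0, 0],
  ],
)

```text
clock: 22.6
eef_pos: [0.5309, 0.2563, 0.2217]
eef_rot: [-0.082, 0.68, 0.056, 0.726]
wrist_force: [6.7, 0.7, -8.8]
opening: 0.121
```

```bash
python3 - <<'E'
from h import *
go((.57-.031*.979,.258-.031*.204,.065),11.8)
S=get_image("scene");T=get_image("top")
# along-travel coordinate (valve -x) of red pointer vs green on both sides of the pointer
ex=np.array([np.cos(.206),np.sin(.206),0]);A=pickle.load(open("top0.pkl","rb"));B=pickle.load(open("scene0.pkl","rb"))
for n,d,d0,bx in(("T",T,A,(207,205,222,225)),("S",S,B,(390,190,403,206))):
    g=[c for c,s in blobs(mask(d0,(45,100,60),(80,255,255),bx),5)]
    r=mask(d,(0,90,60),(12,255,255),bx)|mask(d,(168,90,60),(180,255,255),bx)
    p=cv2.findNonZero(r).reshape(-1,2).astype(float)
    print(n,"green x",[plane(d0,*c,.02)@ex for c in g],"pointer x",np.mean([plane(d,*q,.022)@ex for q in p]),len(p))
E
```

```text
t 22.6 grasp [0.5417 0.2517 0.0632] toolx [ 0.068 -0.029 -0.997] jawyaw 11.3 open 0.121 F [ 6.7  0.7 -8.8]
shift cm [-0.2   0.03 -0.19] turn deg -0.5 j7 -0.21
T green x [np.float64(0.5796477766415536)] pointer x 0.5798808762612699 8
S green x [np.float64(0.5812990321314396)] pointer x 0.5796536716666736 8
```

```bash
python3 - <<'E'
from h import *
for i in range(4): T=get_image("top")
go((.54,.2517,.065))
m=mask(T,(0,90,60),(12,255,255),(207,205,222,225));ex=np.array([np.cos(.206),np.sin(.206),0])
print(np.mean([plane(T,*q,.022)@ex for q in cv2.findNonZero(m).reshape(-1,2).astype(float)]))
print(hand_in())
E
```

```text
t 22.9 grasp [0.5418 0.2518 0.0632] toolx [ 0.068 -0.029 -0.997] jawyaw 11.3 open 0.122 F [ 7.2  2.4 -8.4]
shift cm [-0.19  0.02 -0.17] 
0.5798808762612699
the job is handed in; nothing more can be done
None
```

The tube stands upside down over the large blue peg and is let go. The slide is held with its pointer on the green mark, and I handed the job in at 22.9 s. No verdict was reported.

- **Turning the tube:** it did not swing down in a light grip, even at 3 N. I gripped it near the closed end, pressed its lower rim against the peg tip and tipped it upright over the peg. Then I lowered it onto the disc and released it.
- **Tube check:** both camera views show it upright on the disc. Its top is about 4–5 mm off the peg's axis, against a limit of 12 mm. That offset is read from the pictures and not measured exactly.
- **Slide check:** the two views disagree slightly. The top view puts the pointer 0.2 mm from the mark's middle and the scene view 1.6 mm, both inside the 6 mm limit. It held still over the last 0.3 s. The jaws, set to 40 N, had closed to about 11 mm on the 10 mm paddle, and the wrist force along the pull was about 7 N.
- **Not checked:** I didn't measure the other bench items for movement. I saw no contact with them in the pictures or the forces.

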